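# Gauge two sleeves and hold the reject cage open

## Task

Find out on the gauge pin which of the two brass sleeves fits: leave the one that slides fully home standing on the pin, and put the one that jams in the red tray. Then open the reject cage for a colleague: take the sagging bolt by its black knob, lift it over the bent lip of the keeper while you pull it clear, and swing the yellow gate about 30 degrees open against its spring. Finish still holding the knob, so that the gate stays ajar; do not disturb the other things on the table.

Things in the scene. Friction and masses are not known exactly. Their poses are not given: they have to be found in the camera images.
- sleeve_a: One of two brass sleeves alike outside: upright tube 50 mm tall, 32 mm outside diameter (34 mm round the top 6 mm), bore 21 mm, about 90 g. Origin at the centre of its underside, z up along the bore. One sleeve has a clear bore, the other is choked to about 12 mm half-way up and jams with its underside some 15 mm above the gauge's foot; the gauge tells which is which.
- sleeve_b: The other brass sleeve, same outside and same frame as sleeve_a.
- gauge: Gauge pin, fixed to the table: a dark steel foot, disc 80 mm across and 10 mm thick, with an upright bright steel pin of 17 mm diameter whose tip, tapered to 9 mm over the top 8 mm, is 54 mm above the table. Origin at the centre of the foot's underside.
- pin_foot (a point): On the gauge pin's axis at the top of the foot (10 mm above the table). A sleeve that is home has its underside here.
- tray: Red open tray, 130 x 130 mm outside, walls 4 mm thick and 22 mm high, fixed to the table, for the sleeve that jams. Origin at the centre of its underside; the floor is 4 mm thick.
- knob (a point): Middle of the bolt's black knob, where to grip: upright cylinder, 16 mm diameter, 46 mm tall, 22 mm cap on top, on a stem in front of the gate; 155 mm above the table at first, well above the cage's roof (120 mm), nothing beside it. Its frame turns with the gate: x into the cage when shut, y along the bolt towards the keeper, z up. Drawing the bolt moves it along -y, towards the hinge.
- bolt: Steel barrel bolt (10 mm rod, 190 mm long) with nose, stem and knob, 120 g. Origin on the hinge axis at table height while fully shot; axes as for point knob.
- bolt_nose (a point): Lowest point of the downturned nose at the bolt's end (10 mm long along the bolt). It sits behind the keeper's lip and reaches 7 mm below the lip's top: lift the bolt 10 to 14 mm and keep it lifted over the first 25 mm of pull. From 28 mm of pull it is clear of the keeper, the gate can swing and the bolt need not be kept lifted.
- keeper_lip (a point): Middle of the top edge of the keeper's lip, a 6 mm thick steel strip bent up under the bolt, on the fixed post: 229 mm along y and 20 mm along -x from the hinge axis. Axes of the cage: x into it, y along the shut gate away from the hinge, z up. The keeper's cheeks before and behind the bolt keep the gate shut until the bolt is drawn.
- gate_hinge (a point): On the upright hinge axis of the gate (at its right edge seen from the robot), at the height of the knob; axes those of the cage. The knob's axis starts 150 mm along +y and 20 mm along -x from here.
- gate (a joint): Angle of the yellow wire gate, 222 mm wide and 120 mm tall: 0 shut, grows as its free left edge swings out towards the robot (anticlockwise from above), up to 1.2 rad. A spring pulls it shut (about 0.3 N m at 30 degrees), so it closes when let go.
- bolt_slide (a joint): How far the bolt is drawn towards the hinge, 0 to 0.045 m; 0 to 0.002 at the start. It rubs with about 1 N and stays where it is left.
- bolt_lift (a joint): How far the bolt is lifted in its worn guides, 0 to 0.016 m; it sags to 0 by its own weight.
- dropper_bottle: Bystander: white dropper bottle, 25 mm across, 66 mm tall; origin at the centre of its underside.
- white_jar: Bystander: white screw-lid jar, 34 mm across, 45 mm tall; origin at the centre of its underside.
- reagent_bottle: Bystander: small square black bottle, 35 x 31 x 60 mm; origin at the centre of its underside.
- cup: Bystander: clear cup with pinkish content, 71 mm across, 81 mm tall; origin at the centre of its underside.
Mind the look-alikes: they are no part of the job. What is shaped like the gauge but orange, pink or turquoise is not meant.

How it is judged (in metres and radians):
On the way, in this order (a step that is already met when the one before it is completed fails the run):
1. the sleeve with the clear bore stands fully home on the gauge pin and the one that jams lies in the red tray, both let go (((horizontal distance between sleeve_a and pin_foot below 0.005 m and z of sleeve_a in the frame of pin_foot below 0.004 m and angle between sleeve_a's own z axis and vertical below 0.1 rad and x of sleeve_b in the frame of tray between -0.06 and 0.06 m and y of sleeve_b in the frame of tray between -0.06 and 0.06 m and z of sleeve_b in the frame of tray below 0.03 m) or (horizontal distance between sleeve_b and pin_foot below 0.005 m and z of sleeve_b in the frame of pin_foot below 0.004 m and angle between sleeve_b's own z axis and vertical below 0.1 rad and x of sleeve_a in the frame of tray between -0.06 and 0.06 m and y of sleeve_a in the frame of tray between -0.06 and 0.06 m and z of sleeve_a in the frame of tray below 0.03 m)) and not (contact force between the fingers and sleeve_a above 0.2 N) and not (contact force between the fingers and sleeve_b above 0.2 N)), for 0.2 s.
2. the bolt, held by the fingers, is drawn clear of the keeper (value of joint bolt_slide above 0.028 m and contact force between the fingers and bolt above 0.5 N), for 0.1 s.
At the end, for the whole second after the job is handed in: The clear sleeve stands home on the pin (within 4 mm of the foot, 5 mm of the axis, upright), the choked one lies inside the red tray, both released; the bolt is drawn at least 28 mm; the gate rests between 0.35 and 0.75 rad (20 to 43 degrees) open while the fingers hold the bolt's knob (over 1 N) (all of step 1 and value of joint bolt_slide above 0.028 m and value of joint gate between 0.35 and 0.75 rad and contact force between the fingers and bolt above 1 N and velocity of joint gate between -0.05 and 0.05 rad/s); the arm keeps its last pose, push and grip.
It fails at once if a bystander is moved by more than 40 mm or tipped over (distance of any of dropper_bottle, white_jar, reagent_bottle, cup from where it was at the start of the episode above 0.04 m or angle between any of dropper_bottle, white_jar, reagent_bottle, cup's own z axis and vertical above 0.6 rad).
It also fails if it takes over 61 s, if anything falls off the work surface, if the arm or the gripper's body presses on something with over 40 N, if the wrist force passes 120 N, or if a joint passes its speed limit or range.

## Robot

A 6-joint arm with a two-finger parallel gripper is mounted at the origin on a cart in front of the work surface, level with it; the furniture and walls round the work are solid. World frame = base frame: x ahead of the robot, y to its left, z up, the work surface at z = 0. Lengths are in m, angles in degrees, forces in N, time in s.
With the tool pointing down it reaches from about 0.325 to 0.925 m from the base axis. Payload 3.1 kg.
Tool frame: the origin (TCP) lies midway between the tips of the shut fingers; the grasp point (between the pads) lies robot.hold_point_z behind it (robot.hold_point_z is the distance from the TCP to the grasp point, in m); z points along the fingers, y is the line along which they close (so a half turn about z gives the same grasp; the last joint's range is limited). The gripper opens to 85 mm and grips with 20 to 120 N. Pads are 22 mm wide; open, the fingers measure 114 mm over their backs; the gripper's body (76 mm by 85 mm) begins 54 mm behind the grasp point. The pads swing forward as they close: fully open they stand 13 mm farther back than shut.
Start: joints at [-82.575, 12.427, 92.441, -0, 75.132, -6.429], TCP at [0.15, -0.607, 0.231] pointing down, gripper open.
Joint ranges: [-157.48, 157.48], [-44.54, 120.13], [17.64, 146.25], [-64.5, 244.5], [7.68, 150.69], [-147.95, 147.95]. Speed limits (degrees/s): [159.86, 159.86, 180, 180, 180, 180].

## Interface

Orientations are given as a 3x3 rotation matrix whose columns are the frame's x, y, z axes.
In Python, from plant import robot, eyes, job gives the robot as it stands.
- The arm moves only by the tool step_arm, never from a script. Its argument "moves" is a list that holds one entry, the list of rows, each a list of 6 numbers: the shift along the tool's x, y, z in mm, then the turn, a rotation vector about the tool's x, y, z in rad. In form: [[[x, y, z, wx, wy, wz], ...]]. A call has 1 to 5 rows; each row is the pose to reach, as a shift and turn from the pose commanded when the call began, along the tool's axes at that moment; what a row does not reach only later rows make up. A row lasts 1/8 s, in which the tool goes at most 62.5 mm and 10.7 degrees, less where a joint would pass 70% of its speed; a pose out of reach is approached as far as the arm can. A call with a gripper value outside its range is refused whole. "grip" is the finger opening in mm, from 0 to 85.4, set as the call begins (left out, the last holds). The fingers move at their own pace and stop on an object; "force" is the grip in N (left out, the last holds). Time passes only in rows, so rows that repeat a pose let the fingers close. It gives the time, the measured TCP pose, the force, the opening and the grip force at its end, in the units of the state.
- robot.sense(): the state, without advancing time (a new reading comes with each control period).
- eyes.get_image(name): name is "scene" or "top"; returns the picture (384x512x3 uint8, red, green, blue); there is no depth.
- eyes.calibration(name): a dict with "fx", "fy", "cx", "cy" (pixels), "xyz" and "attitude" of the camera in the world. Camera axes: x right, y down, z forward; pixel columns grow to the right and rows downward; lengths in m; the calibration is good to about 2 mm. A picture is of the moment at which its call begins. calibration takes no time and is no camera call.
- job.sign_off(): hands the job in; it is judged then, once.
The state is a dict: "t": time; "joint_pos": joint angles; "qvel": joint speeds; "effort": joint torques, N m; "ee_pos": TCP position; "orientation": TCP orientation; "wrist_force": force on the tool from outside, world axes, zero at the start; "ft_torque": the same for the moment, N m; "width": opening from 0.0 (shut) to 1.0 (fully open); "finger_force": force on a finger pad.
Only numpy, scipy, OpenCV 4.12 (cv2) and the standard library are available. Lean on these libraries where they do the work, as an engineer would, in place of code of your own. Each camera call takes 0.05 s, during which the arm holds its last target. There are 200 camera calls.

## Working session

There is one attempt and no reset: what is moved stays moved. The work goes in short steps, Python scripts to look and compute and a tool call to move; the robot and the scene stay as the last step left them, time stands still between calls to the robot, and variables do not carry over. Pictures are saved under pics/ and viewed, at most 10 in all, crops included, and the job is handed in when it is done.

Besides the shell and the picture viewer there is one more tool, called after "Request:" as a command line: name --argument value ..., lists and objects as JSON in quotes. step_arm: Moves the arm, as the interface text tells. Its arguments: {"type":"object","properties":{"moves":{"type":"array"},"grip":{"type":"number"},"force":{"type":"number"}},"required":["moves"]}

```bash
mkdir -p pics
python3 - <<'E'
from plant import robot, eyes, job
import cv2
for n in("scene","top"):
    im=eyes.get_image(n); cv2.imwrite(f"pics/{n}0.png",cv2.cvtColor(im,cv2.COLOR_RGB2BGR)); print(n,eyes.calibration(n))
print(robot.sense(),robot.hold_point_z)
E
```

```text
scene {'fx': 478.5180480402626, 'fy': 478.5180480402626, 'cx': 251.252018395831, 'cy': 190.21719376663, 'xyz': array([-0.64261323,  0.68807675,  1.0968948 ]), 'attitude': array([[-0.46060616, -0.50568051,  0.72947185],
       [-0.8875963 ,  0.26597095, -0.37607482],
       [-0.00384461, -0.82069889, -0.57134801]])}
top {'fx': 347.6494972444421, 'fy': 347.6494972444421, 'cx': 259.8741040204053, 'cy': 190.15731107191533, 'xyz': array([0.38214554, 0.03864687, 1.47541499]), 'attitude': array([[-0.00730483, -0.98768008,  0.15631601],
       [-0.99992215,  0.00563327, -0.01113379],
       [ 0.01011606, -0.15638517, -0.98764434]])}
{'t': 0.1, 'joint_pos': array([-8.25760877e+01,  1.24726922e+01,  9.25203206e+01,  1.36854405e-03,
        7.51315591e+01, -6.42842892e+00]), 'qvel': array([-0.07848345, -0.13924019, -0.22876185, -0.0191976 ,  0.05132442,
       -0.06006285]), 'effort': array([-1.92115425e-03, -3.98079765e+01, -3.04971743e+01, -2.61042833e-04,
        4.26998638e-03, -1.25123958e-05]), 'ee_pos': array([ 0.14957248, -0.60608286,  0.23008662]), 'orientation': array([[ 9.70917476e-01,  2.39414261e-01, -2.58033458e-04],
       [ 2.39414252e-01, -9.70915112e-01,  2.15894645e-03],
       [ 2.66353985e-04, -2.15793573e-03, -9.99997636e-01]]), 'wrist_force': array([ 0.27378273, -0.37991468,  0.02139628]), 'ft_torque': array([-0.0036321 , -0.03119697,  0.013111  ]), 'finger_force': 0.0, 'width': 0.9993199798912642} 0.0187
```

View pics/scene0.png

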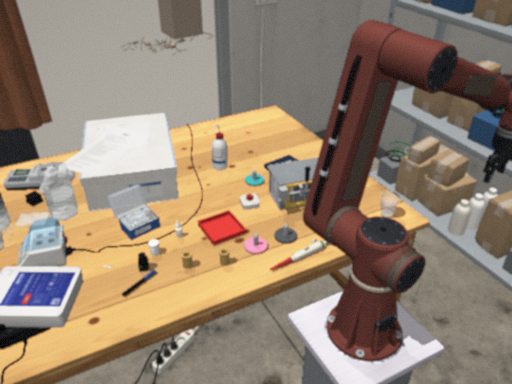

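View pics/top0.png

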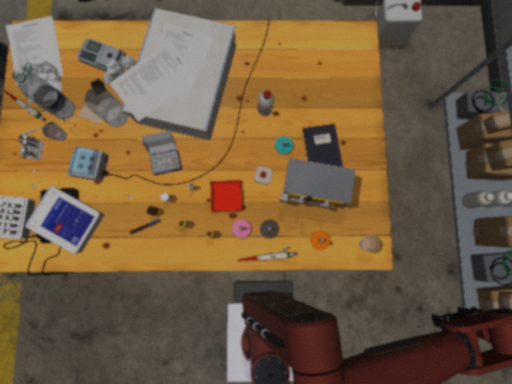

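The top view shows two brass sleeves at (186,224) and (213,234), and the red tray at (227,196). There are four gauge-like discs: dark (269,228), pink (241,228), orange (320,240) and turquoise (284,145). The dark one fits "dark steel foot". The cage is at (318,184), with its gate on the robot side. I'll confirm these in one enlarged crop and measure them.

```bash
cat > h.py <<'E'
import numpy as np, cv2
from plant import robot, eyes, job
C={n:eyes.calibration(n) for n in("scene","top")}
def ray(n,u,v):
    c=C[n]; d=np.array([(u-c["cx"])/c["fx"],(v-c["cy"])/c["fy"],1.]); return c["xyz"],c["attitude"]@d
def plane(n,u,v,z):
    o,d=ray(n,u,v); return o+d*(z-o[2])/d[2]
def proj(n,p):
    c=C[n]; q=c["attitude"].T@(np.array(p)-c["xyz"]); return np.array([c["fx"]*q[0]/q[2]+c["cx"],c["fy"]*q[1]/q[2]+c["cy"]])
def two(a,b):
    (o1,d1),(o2,d2)=ray("scene",*a),ray("top",*b)
    s=np.linalg.lstsq(np.c_[d1,-d2],o2-o1,rcond=None)[0]; p,q=o1+s[0]*d1,o2+s[1]*d2
    return (p+q)/2,np.linalg.norm(p-q)
def blobs(im,mask,box,amin=8):
    x0,y0,x1,y1=box; m=np.zeros(mask.shape,np.uint8); m[y0:y1,x0:x1]=mask[y0:y1,x0:x1]
    n,_,st,ce=cv2.connectedComponentsWithStats(m)
    return [(ce[i].round(1),st[i].tolist()) for i in range(1,n) if st[i,4]>=amin]
E
python3 - <<'E'
from h import *
s=cv2.imread("pics/scene0.png");t=cv2.imread("pics/top0.png")
a=cv2.resize(t[170:262,150:390],(792,304),interpolation=cv2.INTER_CUBIC)
b=cv2.resize(s[150:270,170:350][:, :],(435,290),interpolation=cv2.INTER_CUBIC)
c=cv2.resize(s[150:220,260:330],(290,290),interpolation=cv2.INTER_CUBIC)
o=np.zeros((594,792,3),np.uint8);o[:304]=a;o[304:,:435]=b;o[304:,440:730]=c
cv2.imwrite("pics/crop1.png",o)
for n,im,bx in(("scene",s,(130,170,340,290)),("top",t,(140,170,390,262))):
    h=cv2.cvtColor(im,cv2.COLOR_BGR2HSV)
    red=((h[...,0]<6)|(h[...,0]>174))&(h[...,1]>180)&(h[...,2]>100)
    br=(h[...,0]>14)&(h[...,0]<32)&(h[...,1]>90)&(h[...,2]<150)
    dk=(h[...,2]<95)
    for k,m in(("red",red),("brass",br),("dark",dk)): print(n,k,blobs(im,m.astype(np.uint8),bx,12))
E
```

```text
scene red [(array([221.4, 227.3]), [199, 212, 47, 32, 898]), (array([285. , 262.2]), [279, 259, 12, 7, 24])]
scene brass [(array([291.2, 187.3]), [288, 185, 10, 7, 18]), (array([293.2, 205.7]), [284, 196, 22, 18, 186]), (array([309.4, 227.4]), [304, 222, 11, 11, 14]), (array([161.8, 250.6]), [160, 249, 5, 5, 20]), (array([146.1, 263.9]), [138, 253, 19, 19, 110]), (array([185.8, 254.1]), [184, 253, 5, 3, 12]), (array([226.8, 259.8]), [221, 255, 16, 10, 109]), (array([189.7, 262.7]), [183, 257, 17, 11, 115]), (array([305.3, 275.6]), [258, 258, 82, 32, 665]), (array([138.3, 284. ]), [130, 278, 19, 12, 58])]
scene dark [(array([306.6, 175. ]), [305, 170, 5, 11, 41]), (array([322. , 204.7]), [290, 170, 50, 78, 1903]), (array([296. , 188.1]), [293, 186, 7, 5, 22]), (array([281.8, 204.9]), [280, 202, 5, 7, 26]), (array([154.7, 224.1]), [150, 220, 10, 10, 54]), (array([132.5, 234. ]), [130, 231, 6, 7, 24]), (array([288.2, 236.8]), [278, 230, 18, 13, 69]), (array([143. , 262.4]), [139, 253, 10, 18, 147]), (array([335.2, 276. ]), [329, 271, 11, 14, 78]), (array([140. , 282.5]), [130, 272, 26, 
[... 849 characters left out ...]
, 9, 4, 16])]
top dark [(array([164.3, 171.7]), [154, 170, 24, 5, 44]), (array([388.6, 180.1]), [387, 170, 3, 26, 42]), (array([350.7, 186.9]), [348, 184, 5, 7, 12]), (array([333.2, 192.2]), [325, 186, 19, 13, 75]), (array([311.9, 200.7]), [303, 193, 22, 14, 166]), (array([292.6, 199.8]), [287, 195, 13, 10, 80]), (array([169.9, 198.2]), [169, 196, 3, 5, 12]), (array([340.4, 204.6]), [322, 199, 35, 12, 153]), (array([242.9, 206.8]), [242, 205, 3, 5, 12]), (array([153.5, 210.6]), [147, 206, 15, 10, 97]), (array([149.7, 223.8]), [140, 219, 20, 11, 65]), (array([269.2, 228.5]), [261, 220, 18, 18, 246]), (array([187.2, 223.8]), [186, 222, 4, 5, 12]), (array([216.1, 234.5]), [214, 232, 6, 5, 21])]
```

View pics/crop1.png

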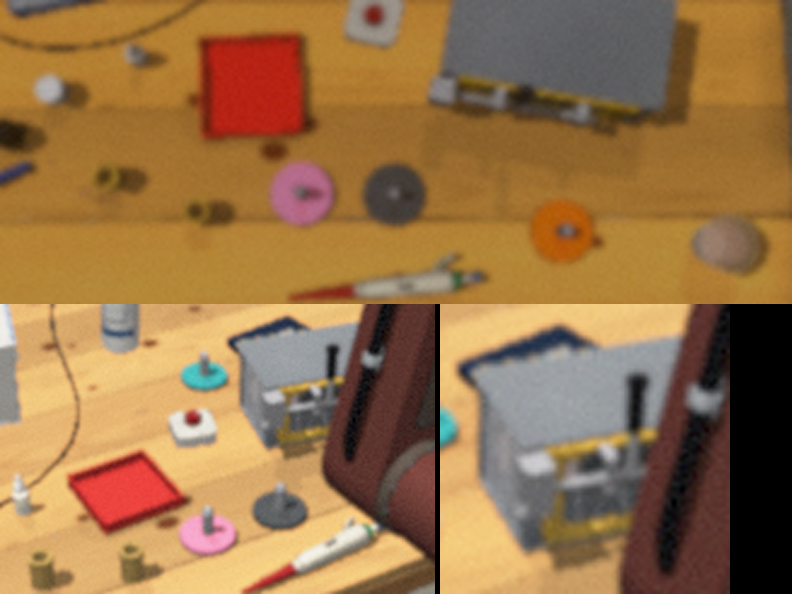

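The crop confirms it: the dark steel disc with the pin is the gauge, at top (269.7,228.8) and scene (286,235). The sleeve rims are at top (182.7,223.6) and (210.3,233.9), and the knob is the dark post at scene (308,168) and top (309,198). The keeper is at the left end of the cage.

Run:
```python
from h import *
np.set_printoptions(precision=4,suppress=True)
for k,a,b,z in(("slvL rim",(187,254.5),(182.7,223.6),.05),("slvR rim",(224.6,251),(210.3,233.9),.05),("gauge disc",(285.8,235.2),(269.7,228.8),.01),("tray",(221.4,227.3),(226.8,195.8),.012),("knob top",(307.8,169),(308.8,198.5),.178)):
    p,e=two(a,b); print(k,plane("scene",*a,z),plane("top",*b,z),"2view",p,round(e,4))
# refined edges: gauge disc / gate
t=cv2.imread("pics/top0.png").astype(int)
# disc: grayness
h=cv2.cvtColor(cv2.imread("pics/top0.png"),cv2.COLOR_BGR2HSV)
m=(h[...,1]<80).astype(np.uint8)
print("gray",blobs(0,m,(255,215,285,242)))
m=((h[...,0]>20)&(h[...,0]<32)&(h[...,1]>190)&(h[...,2]>110)).astype(np.uint8); print("yellow",blobs(0,m,(275,180,365,212),4))
# pin tip both views
s=cv2.imread("pics/scene0.png")
g=cv2.cvtColor(s,cv2.COLOR_BGR2GRAY); print(g[222:244:1,272:300])
```

```text
slvL rim [0.4693 0.3481 0.05  ] [0.4714 0.3385 0.05  ] 2view [0.4735 0.3431 0.0436] 0.0074
slvR rim [0.4283 0.2341 0.05  ] [0.4289 0.2254 0.05  ] 2view [0.4308 0.2292 0.0453] 0.0072
gauge disc [ 0.4441 -0.0074  0.01  ] [ 0.4497 -0.0179  0.01  ] 2view [ 0.4517 -0.0158  0.0009] 0.0059
tray [0.5864 0.1751 0.012 ] [0.5903 0.1628 0.012 ] 2view [0.5938 0.1674 0.003 ] 0.0087
knob top [ 0.5544 -0.1576  0.178 ] [ 0.5546 -0.1602  0.178 ] 2view [ 0.5553 -0.1595  0.1769] 0.002
gray [(array([269.1, 228.5]), [261, 221, 17, 16, 217])]
yellow [(array([335.5, 202. ]), [334, 202, 4, 1, 4])]
[[177 178 177 178 176 174 176 177 178 179 176 175 172 170 168 162 166 164
  164 165 164 166 169 182 182 180 181 180]
 [179 175 179 176 183 175 177 180 176 176 177 178 175 177 172 167 165 166
  167 164 166 168 173 178 181 179 181 182]
 [177 178 171 178 177 177 177 178 177 178 179 178 181 186 179 168 158 165
  167 166 163 165 174 178 179 180 179 180]
 [177 174 177 176 177 181 182 178 180 178 177 174 174 182 180 162 153 163
  168 167 168 168 163 174 176 178 181 179]
 [179 176 175 179 181 179 180 179 177 175 171 156 15
[... 1354 characters left out ...]
188 184 157 116  85  87  97  93  95 100  98  97 100  93  93  92  88  91
   96  96  97  93  89  71  92 132 165 176]
 [186 186 170 137 101  92  93  93  95  97  98 100 100  99  97  96  96  92
   93  99  95  85  75  85 121 159 183 192]
 [185 183 184 170 139 103  84  86  86  92  96  93  97  94  92  99  95  91
   87  84  82  80  94 121 161 189 200 203]
 [183 188 189 185 166 140 110  91  84  83  83  86  82  87  84  86  83  81
   79  79  87 108 136 165 192 207 203 206]
 [187 185 186 189 184 174 150 134 120 106  86  77  82  81  86  85  88  84
   93 108 134 158 181 193 204 211 203 210]
 [186 186 185 186 185 183 179 173 160 144 120 114 123 124 123 133 136 141
  146 163 185 195 200 205 204 206 208 207]]
```

Request:
step_arm --moves '[[[252, -185, -20, 0, 0, 0], [252, -185, -20, 0, 0, 0], [252, -185, -20, 0, 0, 0], [252, -185, -20, 0, 0, 0], [252, -185, -20, 0, 0, 0]]]'

```text
t: 0.72
ee_pos: [0.3504, -0.3655, 0.2509]
orientation: [[0.971, 0.239, -0.0], [0.239, -0.971, 0.0], [0.0, -0.0, -1.0]]
wrist_force: [0.5, -0.9, -0.3]
width: 0.997
finger_force: 0.0
```

Request:
step_arm --moves '[[[130, -277, 0, 0, 0, 0], [130, -277, 0, 0, 0, 0], [130, -277, 0, 0, 0, 0], [130, -277, 0, 0, 0, 0], [130, -277, 0, 0, 0, 0]]]'

```text
t: 1.35
ee_pos: [0.4092, -0.0652, 0.251]
orientation: [[0.971, 0.24, 0.0], [0.24, -0.971, 0.0], [0.0, -0.0, -1.0]]
wrist_force: [0.8, -1.0, 0.5]
width: 1.0
finger_force: 0.0
```

Request:
step_arm --moves '[[[90, -283, 70, 0, 0, 0], [90, -283, 70, 0, 0, 0], [90, -283, 70, 0, 0, 0], [90, -283, 70, 0, 0, 0], [90, -283, 70, 0, 0, 0]]]'

```text
t: 1.98
ee_pos: [0.4284, 0.2311, 0.1804]
orientation: [[0.971, 0.24, -0.0], [0.24, -0.971, -0.0], [-0.0, 0.0, -1.0]]
wrist_force: [1.2, 0.2, 0.3]
width: 1.006
finger_force: 0.0
```

Request:
step_arm --moves '[[[0, 0, 60, 0, 0, 0], [0, 0, 120, 0, 0, 0], [0, 0, 164, 0, 0, 0], [0, 0, 164, 0, 0, 0]]]'

```text
t: 2.48
ee_pos: [0.4243, 0.2273, 0.0131]
orientation: [[0.971, 0.24, -0.01], [0.24, -0.971, -0.004], [-0.011, 0.001, -1.0]]
wrist_force: [-0.6, -0.1, 0.8]
width: 1.0
finger_force: 0.0
```

Request:
step_arm --moves '[[[0, 0, 0, 0, 0, 0], [0, 0, 0, 0, 0, 0], [0, 0, 0, 0, 0, 0], [0, 0, 0, 0, 0, 0], [0, 0, 0, 0, 0, 0]]]' --grip 25 --force 20

```text
t: 3.1
ee_pos: [0.431, 0.2297, 0.0195]
orientation: [[0.971, 0.24, 0.004], [0.24, -0.971, 0.001], [0.004, -0.0, -1.0]]
wrist_force: [-0.6, 0.3, 5.7]
width: 0.368
finger_force: 19.6
```

Request:
step_arm --moves '[[[0, 0, 0, 0, 0, 0], [0, 0, 0, 0, 0, 0], [0, 0, 0, 0, 0, -0.18], [0, 0, 0, 0, 0, -0.36], [0, 0, 0, 0, 0, -0.54]]]' --grip 55

```text
t: 3.72
ee_pos: [0.4287, 0.2288, 0.0169]
orientation: [[0.705, 0.709, -0.001], [0.709, -0.705, -0.0], [-0.001, -0.0, -1.0]]
wrist_force: [-0.7, -0.6, 0.5]
width: 0.642
finger_force: 0.0
```

Request:
step_arm --moves '[[[0, 0, 0, 0, 0, -0.18], [0, 0, 0, 0, 0, -0.36], [0, 0, 0, 0, 0, -0.54], [0, 0, 0, 0, 0, -0.72], [0, 0, 0, 0, 0, -0.9]]]'

```text
t: 4.35
ee_pos: [0.4287, 0.2288, 0.0169]
orientation: [[-0.117, 0.993, -0.001], [0.993, 0.117, -0.0], [-0.0, -0.001, -1.0]]
wrist_force: [-0.5, -0.5, -0.4]
width: 0.641
finger_force: 0.0
```

Request:
step_arm --moves '[[[0, 0, 0, 0, 0, -0.13], [0, 0, 0, 0, 0, -0.13], [0, 0, 0, 0, 0, -0.13], [0, 0, 0, 0, 0, -0.13], [0, 0, 0, 0, 0, -0.13]]]' --grip 25 --force 30

```text
t: 4.97
ee_pos: [0.4291, 0.2289, 0.0172]
orientation: [[-0.238, 0.971, 0.0], [0.971, 0.238, -0.0], [-0.0, -0.0, -1.0]]
wrist_force: [0.6, -0.9, 0.3]
width: 0.358
finger_force: 29.8
```

Run:
```python
from h import *
for n in("scene","top"):
    im=eyes.get_image(n); cv2.imwrite(f"pics/{n}1.png",im[...,::-1])
s=robot.sense(); print(s["t"],s["ee_pos"],s["width"],s["wrist_force"],s["joint_pos"])
S=cv2.imread("pics/scene1.png");T=cv2.imread("pics/top1.png")
o=np.zeros((420,800,3),np.uint8);o[:,:400]=cv2.resize(S[180:285,175:275],(400,420),interpolation=cv2.INTER_CUBIC);o[:,400:]=cv2.resize(T[180:264,170:250],(400,420),interpolation=cv2.INTER_CUBIC)
cv2.imwrite("pics/crop2.png",o)
```

```text
5.075 [0.42909259 0.22891033 0.01723868] 0.36563172364738217 [ 1.00599639  0.0081812  -0.41914607] [ 1.98049766e+01  1.32050789e+01  1.18236390e+02 -3.61574679e-03
  4.85557194e+01  6.02098128e+00]
```

Request:
step_arm --moves '[[[0, 0, -40, 0, 0, 0], [0, 0, -80, 0, 0, 0], [-60, -10, -80, 0, 0, 0], [-120, -20, -80, 0, 0, 0], [-180, -30, -80, 0, 0, 0]]]'

```text
t: 5.7
ee_pos: [0.4424, 0.0457, 0.0972]
orientation: [[-0.24, 0.971, -0.0], [0.971, 0.24, 0.0], [0.0, -0.0, -1.0]]
wrist_force: [1.1, 0.8, -2.2]
width: 0.362
finger_force: 30.2
```

Request:
step_arm --moves '[[[-40, -7, 0, 0, 0, 0], [-59, -10, 0, 0, 0, 0], [-59, -10, 0, 0, 0, 0], [-59, -10, 0, 0, 0, 0]]]'

```text
t: 6.2
ee_pos: [0.4467, -0.012, 0.0968]
orientation: [[-0.239, 0.971, -0.001], [0.971, 0.239, 0.001], [0.001, -0.001, -1.0]]
wrist_force: [0.8, -0.3, -1.2]
width: 0.359
finger_force: 30.2
```

Run:
```python
from h import *
for n in("scene","top"):
    im=eyes.get_image(n); cv2.imwrite(f"pics/{n}2.png",im[...,::-1])
s=robot.sense(); p=s["ee_pos"]; print(s["t"],p,s["width"],s["wrist_force"],s["orientation"][:,0])
S=cv2.imread("pics/scene2.png");T=cv2.imread("pics/top2.png")
o=np.zeros((480,800,3),np.uint8);o[:,:400]=cv2.resize(S[170:266,245:325],(400,480),interpolation=cv2.INTER_CUBIC);o[:,400:]=cv2.resize(T[170:266,230:310],(400,480),interpolation=cv2.INTER_CUBIC)
cv2.imwrite("pics/crop2.png",o)
print("bottom proj",proj("scene",[p[0],p[1],p[2]-.017]),proj("top",[p[0],p[1],p[2]-.017]),"foot",proj("scene",[p[0],p[1],.01]))
```

```text
6.3 [ 0.44683321 -0.01171785  0.0969507 ] 0.3631952230160786 [ 0.32959732 -0.0210991  -1.03622557] [-2.39822281e-01  9.70816594e-01  6.44372236e-04]
bottom proj [287.23423491 218.70420399] [268.82798914 228.71840719] foot [286.45432547 234.38864781]
```

View pics/crop2.png

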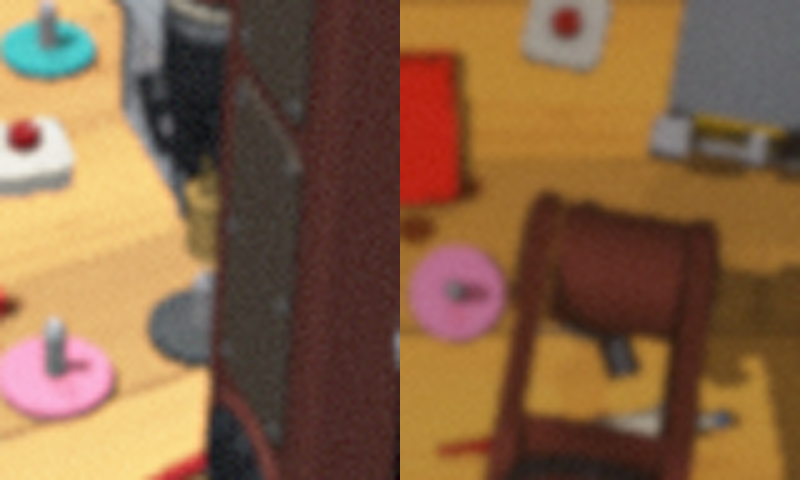

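The arm hides part of the scene view, but the sleeve (left edge scene col 282, centre ≈287) sits over the dark gauge's pin (≈285.5), within a few mm. The taper can capture 6 mm, so I'll descend by feel.

Request:
step_arm --moves '[[[0, 0, 20, 0, 0, 0], [0, 0, 30, 0, 0, 0], [0, 0, 33, 0, 0, 0], [0, 0, 36, 0, 0, 0], [0, 0, 36, 0, 0, 0]]]'

```text
t: 6.92
ee_pos: [0.4493, -0.0131, 0.0622]
orientation: [[-0.239, 0.971, 0.005], [0.971, 0.239, -0.001], [-0.002, 0.004, -1.0]]
wrist_force: [5.0, -1.3, -0.5]
width: 0.364
finger_force: 30.4
```

Request:
step_arm --moves '[[[-2.5, 2.5, 0, 0, 0, 0], [-2.5, 2.5, 3, 0, 0, 0], [-2.5, 2.5, 6, 0, 0, 0], [-2.5, 2.5, 6, 0, 0, 0]]]'

```text
t: 7.42
ee_pos: [0.4498, -0.0144, 0.0546]
orientation: [[-0.239, 0.971, -0.001], [0.971, 0.239, 0.0], [0.001, -0.001, -1.0]]
wrist_force: [2.8, 1.1, -3.2]
width: 0.36
finger_force: 30.1
```

Request:
step_arm --moves '[[[0, 1, 4, 0, 0, 0], [0, 1, 8, 0, 0, 0], [0, 1, 12, 0, 0, 0], [0, 1, 15, 0, 0, 0], [0, 1, 18, 0, 0, 0]]]'

```text
t: 8.05
ee_pos: [0.4512, -0.0143, 0.037]
orientation: [[-0.239, 0.971, -0.0], [0.971, 0.239, 0.0], [0.0, -0.0, -1.0]]
wrist_force: [1.0, 0.7, -1.3]
width: 0.363
finger_force: 30.3
```

Request:
step_arm --moves '[[[0, 0, 3, 0, 0, 0], [0, 0, 6, 0, 0, 0], [0, 0, 8, 0, 0, 0], [0, 0, 9, 0, 0, 0], [0, 0, 9, 0, 0, 0]]]'

```text
t: 8.68
ee_pos: [0.4512, -0.0143, 0.0282]
orientation: [[-0.239, 0.971, -0.0], [0.971, 0.239, 0.0], [0.0, -0.0, -1.0]]
wrist_force: [-0.9, 1.2, -0.8]
width: 0.361
finger_force: 30.3
```

Request:
step_arm --moves '[[[0, 0, 0, 0, 0, 0], [0, 0, 0, 0, 0, 0], [0, 0, 0, 0, 0, 0], [0, 0, -50, 0, 0, 0], [0, 0, -110, 0, 0, 0]]]' --grip 60

```text
t: 9.3
ee_pos: [0.4496, -0.014, 0.138]
orientation: [[-0.239, 0.971, -0.004], [0.971, 0.239, 0.001], [0.002, -0.004, -1.0]]
wrist_force: [0.7, -1.1, 1.0]
width: 0.698
finger_force: 0.0
```

Request:
step_arm --moves '[[[58, 18, 0, 0, 0, 0], [116, 36, 0, 0, 0, 0], [174, 54, 0, 0, 0, 0], [232, 72, 0, 0, 0, 0], [290, 90, 0, 0, 0, 0]]]'

```text
t: 9.93
ee_pos: [0.4694, 0.2908, 0.1385]
orientation: [[-0.239, 0.971, 0.001], [0.971, 0.239, 0.0], [-0.0, 0.001, -1.0]]
wrist_force: [2.2, -0.3, 1.2]
width: 0.703
finger_force: 0.0
```

Run:
```python
from h import *
for n in("scene","top"):
    im=eyes.get_image(n); cv2.imwrite(f"pics/{n}3.png",im[...,::-1])
s=robot.sense(); p=s["ee_pos"]; print(s["t"],p,s["width"],s["wrist_force"])
S=cv2.imread("pics/scene3.png");T=cv2.imread("pics/top3.png")
o=np.zeros((480,800,3),np.uint8);o[:,:400]=cv2.resize(S[190:270,235:315],(400,480)[:1]+(480,),interpolation=cv2.INTER_CUBIC);o[:,400:]=cv2.resize(T[165:261,280:360],(400,480),interpolation=cv2.INTER_CUBIC)
cv2.imwrite("pics/crop3.png",o)
g=np.array([.4512,-.0143])
for z in(.05,.06,.075): print(z,proj("scene",[*g,z]),proj("top",[*g,z]))
```

```text
10.025 [0.4695585  0.29420702 0.13884466] 0.7052532549014372 [ 0.47007482 -0.53472494 -0.16341349]
0.05 [286.88731328 224.58968314] [269.18732165 227.98261856]
0.06 [286.99925442 222.33471125] [269.27754299 227.86192638]
0.075 [287.16862333 218.92289942] [269.41527121 227.67768262]
```

View pics/crop3.png

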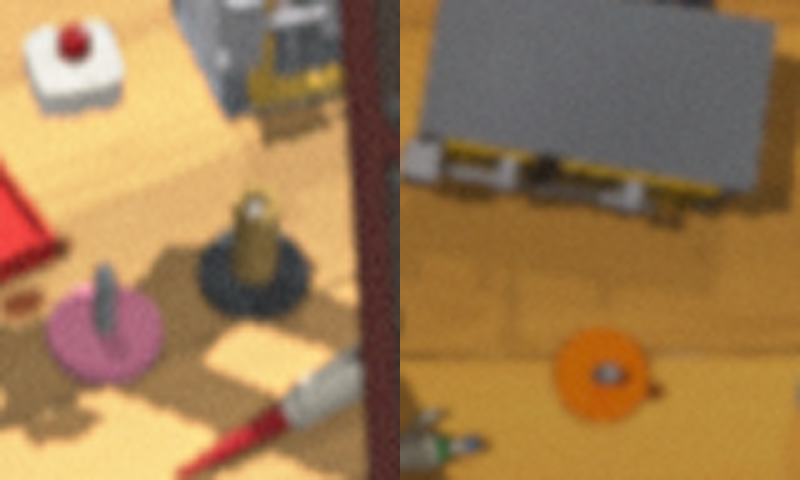

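The sleeve is home: its rim is at scene row ≈222 (home predicts 222.3), it stands on the foot and the pin tip shows inside it. So this one (right) is clear, and the left sleeve goes to the red tray. The gate edge in the top view is tilted about 8.7°.

Request:
step_arm --moves '[[[45, 13, 0, 0, 0, 0], [45, 13, 40, 0, 0, 0], [45, 13, 80, 0, 0, 0], [45, 13, 121, 0, 0, 0], [45, 13, 121, 0, 0, 0]]]' --grip 75

```text
t: 10.65
ee_pos: [0.4676, 0.3328, 0.0133]
orientation: [[-0.238, 0.971, -0.009], [0.971, 0.238, -0.005], [-0.003, -0.01, -1.0]]
wrist_force: [-1.1, -1.0, 0.3]
width: 0.881
finger_force: 0.0
```

Request:
step_arm --moves '[[[0, 0, 0, 0, 0, 0], [0, 0, 0, 0, 0, 0], [0, 0, 0, 0, 0, 0], [0, 0, 0, 0, 0, 0], [0, 0, 0, 0, 0, 0]]]' --grip 25

```text
t: 11.28
ee_pos: [0.4736, 0.3367, 0.02]
orientation: [[-0.239, 0.971, 0.004], [0.971, 0.239, 0.002], [0.001, 0.005, -1.0]]
wrist_force: [0.4, -0.2, 6.8]
width: 0.369
finger_force: 29.7
```

Request:
step_arm --moves '[[[0, 0, -50, 0, 0, 0], [-60, 22, -70, 0, 0, 0], [-118, 43, -70, 0, 0, 0], [-176, 64, -70, 0, 0, 0], [-196, 72, -70, 0, 0, 0]]]'

```text
t: 11.9
ee_pos: [0.5898, 0.1596, 0.088]
orientation: [[-0.236, 0.972, 0.001], [0.972, 0.236, -0.0], [-0.001, 0.001, -1.0]]
wrist_force: [-0.3, 0.8, -0.6]
width: 0.372
finger_force: 30.3
```

Request:
step_arm --moves '[[[0, 0, 30, 0, 0, 0], [0, 0, 58, 0, 0, 0], [0, 0, 64, 0, 0, 0], [0, 0, 64, 0, 0, 0]]]'

```text
t: 12.4
ee_pos: [0.5876, 0.163, 0.0238]
orientation: [[-0.239, 0.971, -0.001], [0.971, 0.239, 0.0], [0.0, -0.001, -1.0]]
wrist_force: [-1.1, 0.1, 1.0]
width: 0.37
finger_force: 30.3
```

Request:
step_arm --moves '[[[0, 0, 0, 0, 0, 0], [0, 0, 0, 0, 0, 0], [0, 0, 0, 0, 0, 0], [0, 0, -55, 0, 0, 0], [0, 0, -110, 0, 0, 0]]]' --grip 60

```text
t: 13.02
ee_pos: [0.5871, 0.1623, 0.1333]
orientation: [[-0.239, 0.971, -0.003], [0.971, 0.239, -0.0], [0.0, -0.003, -1.0]]
wrist_force: [0.8, 0.7, 0.3]
width: 0.701
finger_force: 0.0
```

Request:
step_arm --moves '[[[0, 0, -60, 0, 0, 0.18], [0, 0, -110, 0, 0, 0.36], [0, 0, -110, 0, 0, 0.54], [0, 0, -110, 0, 0, 0.72], [0, 0, -110, 0, 0, 0.9]]]'

```text
t: 13.65
ee_pos: [0.5879, 0.1625, 0.2435]
orientation: [[0.617, 0.787, 0.0], [0.787, -0.617, 0.0], [0.0, 0.0, -1.0]]
wrist_force: [0.7, 0.1, -0.3]
width: 0.702
finger_force: 0.0
```

Run:
```python
from h import *
np.set_printoptions(precision=4,suppress=True)
for n in("scene","top"):
    im=eyes.get_image(n); cv2.imwrite(f"pics/{n}4.png",im[...,::-1])
s=robot.sense(); print(s["t"],s["ee_pos"],s["orientation"],s["joint_pos"])
S=cv2.imread("pics/scene4.png");T=cv2.imread("pics/top4.png")
o=np.zeros((480,800,3),np.uint8);o[:,:400]=cv2.resize(S[150:270,195:295],(400,480),interpolation=cv2.INTER_CUBIC);o[:,400:]=cv2.resize(T[165:245,200:300][:, :],(400,320),interpolation=cv2.INTER_CUBIC)[:480] if 0 else cv2.resize(S[145:265,250:350],(400,480),interpolation=cv2.INTER_CUBIC)
cv2.imwrite("pics/crop4.png",o)
# gate front roof edge from top3: crop (425,140),(750,190) => image
f=lambda u,v:((u-400+.5)/5-.5+280,(v+.5)/5-.5+165)
a,b=plane("top",*f(425,140),.12),plane("top",*f(750,190),.12); d=a-b; print("roof edge",a,b,np.degrees(np.arctan2(-d[0],d[1])),np.linalg.norm(d))
a,b=plane("top",*f(775,25),.12),plane("top",*f(750,190),.12); d=a-b; print("side",a,b,np.degrees(np.arctan2(d[1],d[0])),np.linalg.norm(d))
```

```text
13.75 [0.5879 0.1625 0.2432] [[ 0.6121  0.7907 -0.0001]
 [ 0.7907 -0.6121  0.0001]
 [-0.     -0.0001 -1.    ]] [ 8.8583 10.0751 93.8875  0.0044 76.0419 46.6017]
roof edge [ 0.5864 -0.0741  0.12  ] [ 0.5451 -0.3294  0.12  ] -9.185034967037964 0.25859599822347856
side [ 0.6777 -0.3558  0.12  ] [ 0.5451 -0.3294  0.12  ] -11.250086265669678 0.1352032968726961
```

View pics/crop4.png

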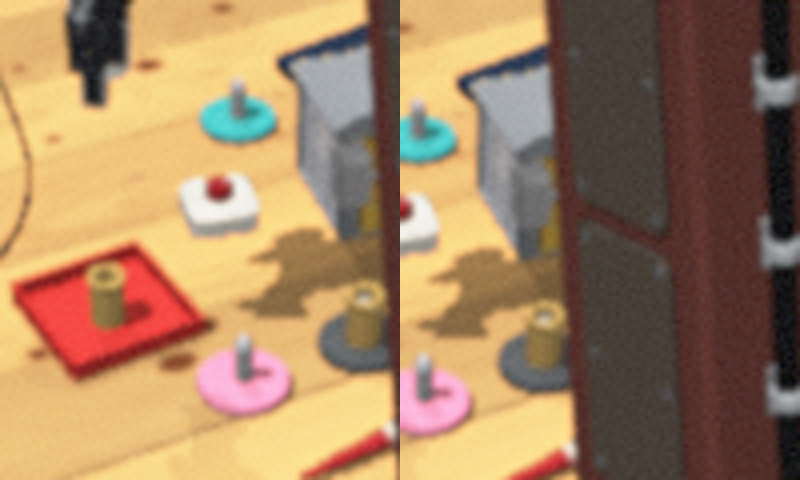

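The tray holds the choked sleeve (upright, crop centre (107,295)) and the gauge holds the clear one. Next is the knob: target (0.556,-0.161), cage yaw ≈ -9.5°.

Request:
step_arm --moves '[[[-48, 30, 0, 0, 0, 0.18], [-96, 60, 0, 0, 0, 0.36], [-144, 90, 0, 0, 0, 0.54], [-192, 120, 0, 0, 0, 0.72], [-240, 150, 0, 0, 0, 0.9]]]'

```text
t: 14.38
ee_pos: [0.5593, -0.1208, 0.2434]
orientation: [[1.0, 0.01, 0.001], [0.01, -1.0, -0.0], [0.001, 0.0, -1.0]]
wrist_force: [0.6, -0.6, -0.2]
width: 0.698
finger_force: 0.0
```

Request:
step_arm --moves '[[[0, 0, 0, 0, 0, 0.18], [0, 0, 0, 0, 0, 0.18]]]'

```text
t: 14.62
ee_pos: [0.5594, -0.1199, 0.2432]
orientation: [[0.986, -0.165, -0.0], [-0.165, -0.986, 0.0], [-0.0, -0.0, -1.0]]
wrist_force: [0.8, -0.5, 0.5]
width: 0.701
finger_force: 0.0
```

Run:
```python
from h import *
s=robot.sense(); R=s["orientation"]; print(s["t"],s["ee_pos"],R,"shift mm",1000*R.T@(np.array([.556,-.161,.132])-s["ee_pos"]),np.degrees(np.arctan2(R[1,0],R[0,0])))
```

```text
14.625 [ 0.55943797 -0.11987086  0.24315628] [[ 9.86376981e-01 -1.64500515e-01 -1.80090299e-04]
 [-1.64500450e-01 -9.86376953e-01  3.28053821e-04]
 [-2.31601943e-04 -2.93959802e-04 -9.99999930e-01]] shift mm [  3.400368    41.1670592  111.14339516] -9.468216110595097
```

Request:
step_arm --moves '[[[3, 41, 0, 0, 0, 0], [3, 41, 0, 0, 0, 0], [3, 41, 50, 0, 0, 0], [3, 41, 100, 0, 0, 0], [3, 41, 111, 0, 0, 0]]]'

```text
t: 15.25
ee_pos: [0.5527, -0.1574, 0.128]
orientation: [[0.987, -0.163, -0.008], [-0.163, -0.987, 0.004], [-0.009, -0.002, -1.0]]
wrist_force: [-0.1, 0.7, -0.4]
width: 0.696
finger_force: 0.0
```

Request:
step_arm --moves '[[[0, 0, 0, 0, 0, 0], [0, 0, 0, 0, 0, 0], [0, 0, 0, 0, 0, 0], [0, 0, 0, 0, 0, 0], [0, 0, 0, 0, 0, 0]]]' --grip 8 --force 40

```text
t: 15.88
ee_pos: [0.5578, -0.1608, 0.1351]
orientation: [[0.986, -0.167, 0.005], [-0.167, -0.986, -0.002], [0.005, 0.001, -1.0]]
wrist_force: [0.5, 0.4, 6.6]
width: 0.189
finger_force: 38.7
```

Run:
```python
from h import *
im=eyes.get_image("scene"); cv2.imwrite("pics/scene5.png",im[...,::-1])
im=eyes.get_image("top"); cv2.imwrite("pics/top5.png",im[...,::-1])
s=robot.sense(); print(s)
```

```text
{'t': 15.975, 'joint_pos': array([-2.30177952e+01,  1.26478704e+01,  1.03195371e+02,  2.01863587e-02,
        6.38618716e+01,  7.66083064e+01]), 'qvel': array([-0.03536477,  0.02820701, -0.03232676,  0.03267203, -0.046274  ,
        0.09297442]), 'effort': array([-4.96416427e-01, -3.34699130e+01, -2.46376795e+01, -1.69834122e-01,
       -2.89234224e-03,  2.74255173e-02]), 'ee_pos': array([ 0.55777373, -0.16080548,  0.13500858]), 'orientation': array([[ 9.85881786e-01, -1.67372276e-01,  4.86066063e-03],
       [-1.67365756e-01, -9.85893372e-01, -1.72136137e-03],
       [ 5.08020126e-03,  8.83550684e-04, -9.99986705e-01]]), 'wrist_force': array([0.03622368, 1.66798906, 6.3923035 ]), 'ft_torque': array([ 0.06613663, -0.08369696,  0.02113577]), 'finger_force': 38.72487723827362, 'width': 0.1932274590900456}
```

The grip width of 16.3 mm matches the knob. Lifting it.

Request:
step_arm --moves '[[[0, 0, -5, 0, 0, 0], [0, 0, -10, 0, 0, 0], [0, 0, -15, 0, 0, 0], [0, 0, -15, 0, 0, 0]]]'

```text
t: 16.48
ee_pos: [0.556, -0.1602, 0.1477]
orientation: [[0.986, -0.167, 0.001], [-0.167, -0.986, -0.0], [0.001, 0.0, -1.0]]
wrist_force: [1.1, -1.4, 0.4]
width: 0.189
finger_force: 39.6
```

Request:
step_arm --moves '[[[0, 4, 0, 0, 0, 0], [0, 8, 0, 0, 0, 0], [0, 12, 0, 0, 0, 0], [0, 16, 0, 0, 0, 0], [0, 16, 0, 0, 0, 0]]]'

```text
t: 17.1
ee_pos: [0.553, -0.1766, 0.1472]
orientation: [[0.986, -0.168, 0.0], [-0.168, -0.986, -0.001], [0.0, 0.001, -1.0]]
wrist_force: [2.7, -1.7, -0.9]
width: 0.189
finger_force: 39.6
```

Request:
step_arm --moves '[[[0, 5, 0, 0, 0, 0], [0, 10, 0, 0, 0, 0], [0, 15, 0, 0, 0, 0], [0, 20, 0, 0, 0, 0], [0, 20, 0, 0, 0, 0]]]'

```text
t: 17.73
ee_pos: [0.5498, -0.1964, 0.1474]
orientation: [[0.986, -0.168, 0.0], [-0.168, -0.986, -0.001], [0.001, 0.001, -1.0]]
wrist_force: [2.0, -1.1, -1.7]
width: 0.193
finger_force: 39.6
```

Request:
step_arm --moves '[[[-6, 1, 0, 0, 0, -0.055], [-12, 3, 0, 0, 0, -0.11], [-18, 5, 0, 0, 0, -0.165], [-24, 7.5, 0, 0, 0, -0.22]]]'

```text
t: 18.23
ee_pos: [0.5249, -0.1987, 0.1474]
orientation: [[0.999, 0.054, 0.001], [0.054, -0.999, 0.0], [0.001, -0.0, -1.0]]
wrist_force: [2.4, 0.8, -0.6]
width: 0.194
finger_force: 39.6
```

Request:
step_arm --moves '[[[-12, 3, 0, 0, 0, -0.11], [-24, 7.5, 0, 0, 0, -0.22], [-35.5, 13, 0, 0, 0, -0.33], [-35.5, 13, 0, 0, 0, -0.33], [-35.5, 13, 0, 0, 0, -0.33]]]'

```text
t: 18.85
ee_pos: [0.4904, -0.2132, 0.1473]
orientation: [[0.929, 0.371, 0.0], [0.371, -0.929, 0.001], [0.001, -0.001, -1.0]]
wrist_force: [1.5, 2.3, -1.2]
width: 0.194
finger_force: 39.6
```

Run:
```python
from h import *
im={}
for n in("scene","top"):
    im[n]=eyes.get_image(n)[...,::-1].copy(); cv2.imwrite(f"pics/{n}6.png",im[n])
s=robot.sense(); p=s["ee_pos"]; h=np.array([.5517,-.3117]); y=np.array([.167,.986]); x=np.array([.986,-.167])
print(s["t"],p,s["wrist_force"],s["width"],s["finger_force"],s["qvel"])
r=p[:2]-h; R=np.hypot(*r); al=np.sqrt(R*R-.02**2); print("slide",.15-al,"theta",np.arctan2(r@-x,r@y)-np.arctan2(.02,al))
o=np.zeros((480,800,3),np.uint8);o[:,:400]=cv2.resize(im["scene"][150:270,190:290],(400,480),interpolation=cv2.INTER_CUBIC);o[:,400:]=cv2.resize(im["top"][150:270,270:370],(400,480),interpolation=cv2.INTER_CUBIC)
cv2.imwrite("pics/crop6.png",o)
```

```text
18.95 [ 0.49038937 -0.21330266  0.14725715] [ 2.73048738  1.54417123 -0.95702158] 0.19025749805257058 39.576385617256165 [-0.08329246  0.06528437 -0.05197581 -0.17486092  0.04769479 -0.44181091]
slide 0.03580267439624445 theta 0.55162821938187
```

View pics/crop6.png

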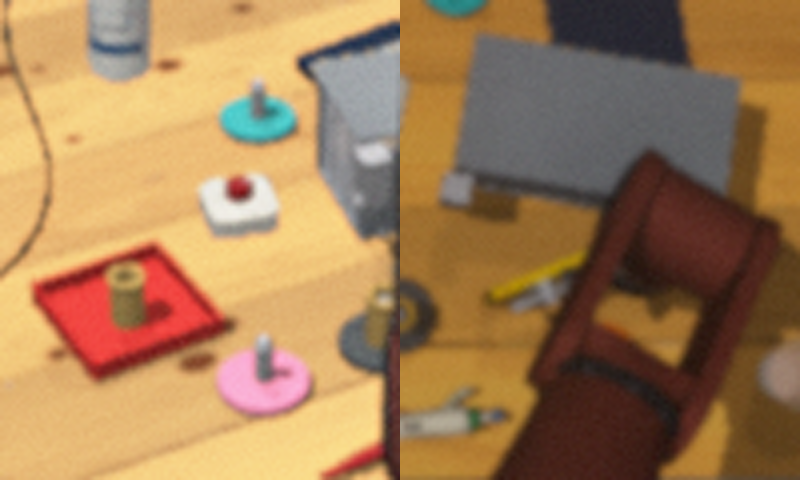

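The gate's yellow edge runs (490,298)→(585,255) in the crop, so it has swung about 32° open and is clear of the gauge. Both sleeves stand where they should. I'll let it settle, then hand in.

Request:
step_arm --moves '[[[0, 0, 0, 0, 0, 0], [0, 0, 0, 0, 0, 0], [0, 0, 0, 0, 0, 0], [0, 0, 0, 0, 0, 0]]]'

```text
t: 19.45
ee_pos: [0.4901, -0.2137, 0.1473]
orientation: [[0.928, 0.373, 0.0], [0.373, -0.928, 0.0], [0.0, -0.0, -1.0]]
wrist_force: [3.5, 2.8, -0.5]
width: 0.19
finger_force: 39.6
```

```bash
python3 -c "
from plant import job
print(job.sign_off())"
```

```text
the job is handed in; nothing more can be done
None
```

I handed the job in at about 19.5 s: the clear sleeve is home on the pin, the other is in the red tray untested on the pin (taken as the jammer because the first slid home), and the gripper holds the drawn bolt's knob (slide about 36 mm) with the gate about 32° open; sign-off gave no verdict.

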